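Reload the calibration weights in reverse order for the return series

ROBOT

A 6-joint arm with a two-finger parallel gripper is mounted at the origin on a cart in front of the work surface, level with it; the furniture and walls round the work are solid. World frame = base frame: x ahead of the robot, y to its left, z up, the work surface at z = 0. Lengths are in m, angles in rad, forces in N, time in s.
With the tool pointing down it reaches from about 0.3 to 0.875 m from the base axis. Payload 6.4 kg.
Tool frame: the origin (TCP) lies midway between the tips of the shut fingers; the grasp point (between the pads) lies ctrl.grip_depth behind it (ctrl.grip_depth is the distance from the TCP to the grasp point, in m); x points along the fingers, y is the direction in which the jaws open and shut, and the axes are right-handed (so a half turn about x gives the same grasp; the last joint's range is limited). The gripper opens to 85 mm and grips with 20 to 120 N. Pads are 22 mm wide; open, the fingers measure 114 mm over their backs; the gripper's body (76 mm by 85 mm) begins 54 mm behind the grasp point. The pads swing forward as they close: fully open they stand 13 mm farther back than shut.
Start: joints at [0.988, 0.181, 1.607, -0, 1.354, -0.206], TCP at [0.212, 0.535, 0.231] pointing down, gripper open.
Joint ranges: [-2.99, 2.99], [-0.89, 2.07], [0.3, 2.58], [-1.14, 4.28], [0, 2.63], [-3.12, 3.12]. Speed limits (rad/s): [2.57, 2.57, 3.01, 3.14, 3.14, 3.14].

INTERFACE

Orientations are given as a unit quaternion [w, x, y, z].
In Python, from bench import ctrl gives the robot as it stands.
- The arm moves only by the tool carry_out, never from a script. Its argument "motion" is one flat list of numbers, 7 for each row, row after row: the turn, a rotation vector about the tool's x, y, z in degrees, then the shift along the tool's x, y, z in m, then the gripper's target within -1 to 1 (shut at 1, half-way at 0, fully open at -1). A call has 1 to 10 rows; each row shifts and turns the pose as measured when the row begins, along the tool's axes as they then stand; what a row does not reach is not made up. A row lasts 1/10 s, in which the tool goes at most 50 mm and 8.59 degrees, less where a joint would pass 70% of its speed; a pose out of reach is approached as far as the arm can. A call with a gripper value outside its range is refused whole. The fingers move at their own pace and stop on an object; the grip force is fixed at half the most. Time passes only in rows, so rows that do not move let the fingers close. It gives the time, the measured TCP pose, the force and the opening at its end, in the units of the state.
- ctrl.get_obs(): the state, without advancing time (a new reading comes with each control period).
- ctrl.camera(name): name is "scene" or "top"; returns the picture (420x560x3 uint8, blue, green, red); there is no depth.
- ctrl.camera_params(name): a dict with "mtx" (3x3 intrinsics, pixels), "k1" (the pictures are not rectified: a ray, as slopes to the right and down, at radius r is drawn at 1 + k1 r^2 times it, then the intrinsics apply), "pose" (4x4, takes a point from camera to world coordinates). Camera axes: x right, y down, z forward; pixel columns grow to the right and rows downward; lengths in m; the calibration is good to about 2 mm. A picture is of the moment at which its call begins. camera_params takes no time and is no camera call.
- ctrl.hand_in(): hands the job in, once; it reports no verdict.
Trained networks look in the newest picture that a camera, given by its name, has taken for a name from the list of things; names that differ only in an ending like _2 or _b are one class to them, and where a whole thing is asked for, a point or a joint stands for the part that bears it (a point fixed in the world has none). Each returns a list of dicts, best first, with "conf" (0 to 1); they miss things now and then, are a little off and sometimes report something else, mostly with a low value. They report only what shows in the picture. A call takes as long as a camera call. They do not tell look-alikes from the thing itself.
- ctrl.boxes_of(camera, thing): "point" ([x, y, z] in m, in the coordinates of the camera as it stood for that picture, good to about 4 mm: the middle of the surface that is visible of it).
- ctrl.trace(camera, thing): "pixels" (420x560 bool, what is visible of it).
- ctrl.landmark_of(camera, thing): "point" ([x, y, z] in m, in the coordinates of the camera as it stood for that picture, good to about 4 mm: a listed point, or the origin of a listed thing).
The state is a dict: "time_s": time; "q": joint angles; "dq": joint speeds; "joint_efforts": joint torques, N m; "eef_pos": TCP position; "eef_rot": TCP orientation; "wrist_force": force on the tool from outside, world axes, zero at the start; "torque": the same for the moment, N m; "opening": opening from 0.0 (shut) to 1.0 (fully open).
Only numpy, scipy, OpenCV 4.12 (cv2) and the standard library are available. Lean on these libraries where they do the work, as an engineer would, in place of code of your own. Each camera call takes 0.05 s, during which the arm holds its last target. There are 200 camera calls.

TASK

The first weighing series is done; for the drift-cancelling return series the four steel calibration weights must stand in reverse order. Move them all from the black rack to the empty wooden rack, one weight in the middle of each dark seat, so that the weight now at the left end of the black rack (as seen from the robot) stands at the right end of the wooden one, and so on through the row. Keep every weight upright and leave all four standing still.

Things in the scene. Friction and masses are not known exactly. Their poses are not given: they have to be found in the camera images.
- weight_50_centre (a point): the 50 g weight: polished steel, upright cylinder with a narrow neck and a knob on top; 18 mm in diameter, 34 mm tall (the smallest of the four). The point is its centre, half-way up on its axis; z is its upright axis. It stands loose. Grip it across the body, a little above half-way so that the fingers clear the seat.
- weight_100_centre (a point): the 100 g weight: polished steel, upright cylinder with a narrow neck and a knob on top; 24 mm in diameter, 42 mm tall (second smallest of the four). The point is its centre, half-way up on its axis; z is its upright axis. It stands loose. Grip it across the body.
- weight_200_centre (a point): the 200 g weight: polished steel, upright cylinder with a narrow neck and a knob on top; 30 mm in diameter, 52 mm tall (second largest of the four). The point is its centre, half-way up on its axis; z is its upright axis. It stands loose. Grip it across the body.
- weight_500_centre (a point): the 500 g weight: polished steel, upright cylinder with a narrow neck and a knob on top; 38 mm in diameter, 66 mm tall (the largest of the four). The point is its centre, half-way up on its axis; z is its upright axis. It stands loose. Grip it across the body.
- carry_rack: The rack the weights start on: black plastic board 60 x 240 mm, 10 mm high, fixed to the bench. Its origin is the centre of its underside; the row runs along its y, +y being the left end as seen from the robot (it is turned by at most 0.4 rad). Four round brown cork coasters are fixed on it in a row at y = +87, +29, -29, -87 mm, x = 0; their tops are 15 mm above its underside.
- return_rack: The empty rack: pale wooden board 60 x 240 mm, 12 mm high, fixed to the bench. Its origin is the centre of its underside; the row runs along its y, +y being the left end as seen from the robot (turned by at most 0.4 rad). Four dark round rubber seats, 48 mm across, flat, without rims, ringed by a thin brass line, lie at y = +87, +29, -29, -87 mm, x = 0; their tops are 15 mm above its underside.
- saucer_50: The flat round brown cork coaster (48 mm across, 5 mm thick, no rim, fixed) on the black rack on which the 50 g weight stands at the start; origin at the centre of its underside. It stays where it is.
- saucer_100: The flat round brown cork coaster (48 mm across, 5 mm thick, no rim, fixed) on the black rack on which the 100 g weight stands at the start; origin at the centre of its underside. It stays where it is.
- saucer_200: The flat round brown cork coaster (48 mm across, 5 mm thick, no rim, fixed) on the black rack on which the 200 g weight stands at the start; origin at the centre of its underside. It stays where it is.
- saucer_500: The flat round brown cork coaster (48 mm across, 5 mm thick, no rim, fixed) on the black rack on which the 500 g weight stands at the start; origin at the centre of its underside. It stays where it is.
There are look-alikes about, which are no part of the job. Leave any yellow look-alike of the part that bears weight_500_centre alone.

How it is judged:
By the outcome, as a careful person would: the job done as asked, in the order asked, and still so for the second after the job is handed in, with the robot touching nothing.
It also fails if it takes over 99 s, if anything falls off the work surface, if the arm or the gripper's body presses on something with over 40 N, if the wrist force passes 120 N, or if a joint passes its speed limit or range.

## Working session

There is one attempt and no reset: what is moved stays moved. The work goes in short steps, Python scripts to look and compute and a tool call to move; the robot and the scene stay as the last step left them, time stands still between calls to the robot, and variables do not carry over. Pictures are saved under pics/ and viewed, about 12 in all and at most 16, crops included, and the job is handed in when it is done.

Besides the shell and the picture viewer there is one more tool, called after "Call:" in YAML: its name, and indented under it one key for each argument. carry_out: Moves the arm, as the interface text tells. Its arguments: {"type":"object","properties":{"motion":{"type":"array"}},"required":["motion"]}

```bash
ls; mkdir -p pics; cat > h.py <<'E'
import numpy as np, cv2
from bench import ctrl
def w(cam,p):
    T=np.array(ctrl.camera_params(cam)["pose"]); return (T@np.r_[p,1])[:3]
def px(cam,P):
    c=ctrl.camera_params(cam); T=np.linalg.inv(np.array(c["pose"])); p=(T@np.r_[P,1])[:3]; s=p[:2]/p[2]
    s=s*(1+c["k1"]*(s@s)); return (np.array(c["mtx"])@np.r_[s,1])[:2]
def ray(cam,uv,z):
    c=ctrl.camera_params(cam); T=np.array(c["pose"]); d=(np.linalg.inv(np.array(c["mtx"]))@np.r_[uv,1])[:2]
    s=d.copy()
    for _ in range(20): s=d/(1+c["k1"]*(s@s))
    r=T[:3,:3]@np.r_[s,1]; o=T[:3,3]; return o+r*(z-o[2])/r[2]
E
python3 - <<'E'
from h import *
for c in("scene","top"):
    cv2.imwrite(f"pics/{c}0.png",ctrl.camera(c)); p=ctrl.camera_params(c); print(c,np.round(p["pose"],3).tolist(),np.round(p["mtx"],1).tolist(),p["k1"])
    for n in["weight_50_centre","weight_100_centre","weight_200_centre","weight_500_centre","carry_rack","return_rack","saucer_50","saucer_500"]:
        for d in ctrl.landmark_of(c,n)[:5]:
            P=w(c,d["point"]); print(n,round(d["conf"],2),P.round(4),px(c,P).round())
o=ctrl.get_obs(); print(o, ctrl.grip_depth)
E
```

```text
pics
scene [[0.592, -0.462, 0.66, -0.111], [-0.805, -0.362, 0.469, -0.367], [0.022, -0.81, -0.587, 0.602], [0.0, 0.0, 0.0, 1.0]] [[485.1, 0.0, 278.7], [0.0, 485.1, 210.2], [0.0, 0.0, 1.0]] -0.03016824482385072
weight_50_centre 0.65 [ 0.4793 -0.0888  0.0349] [343. 259.]
weight_100_centre 0.48 [0.4352 0.0203 0.0384] [278. 246.]
weight_100_centre 0.45 [ 0.4768 -0.0902  0.0342] [343. 260.]
weight_200_centre 0.79 [ 0.5018 -0.1457  0.0415] [378. 263.]
weight_200_centre 0.47 [ 0.4681 -0.0662 -0.001 ] [327. 272.]
weight_500_centre 0.84 [ 0.609  -0.1659  0.0321] [414. 240.]
weight_500_centre 0.79 [0.384  0.1238 0.0375] [216. 238.]
weight_500_centre 0.64 [ 0.4586 -0.037   0.0484] [312. 247.]
weight_500_centre 0.28 [ 0.4943 -0.1453  0.0072] [373. 279.]
carry_rack 0.69 [ 0.4674 -0.0667 -0.001 ] [327. 272.]
return_rack 0.84 [0.4901 0.2695 0.0032] [200. 199.]
saucer_50 0.73 [ 0.4574 -0.0364  0.0089] [310. 264.]
saucer_50 0.7 [ 0.5    -0.1467  0.0066] [376. 278.]
saucer_50 0.66 [0.4349 0.0189 0.0093] [278. 258.]
saucer_500 0.73 [ 0.4574 -0.0364  0.0089] [310. 264.]
saucer_500 0.7 [ 0.5    -0.1467  
[... 1169 characters left out ...]
0.48 [ 0.4553 -0.0323  0.0113] [326. 238.]
{'time_s': 0.9, 'q': array([ 9.87703295e-01,  1.80795989e-01,  1.60702060e+00, -5.63246475e-06,
        1.35379353e+00, -2.06295224e-01]), 'dq': array([-0.00053281,  0.00084361, -0.00149182,  0.00084045,  0.00139501,
        0.0008388 ]), 'joint_efforts': array([-5.30259058e-04, -4.44834280e+01, -3.51681840e+01, -2.90977632e-04,
        5.28839537e-04, -1.21842095e-05]), 'eef_pos': array([0.21155428, 0.534674  , 0.23128074]), 'eef_rot': array([ 0.69459428,  0.13242459,  0.69459544, -0.13243749]), 'wrist_force': array([0.89281023, 0.87699361, 0.05373426]), 'torque': array([ 0.01892887, -0.02111857, -0.05145771]), 'opening': 1.0005154233636118} 0.0187
```

View pics/scene0.png

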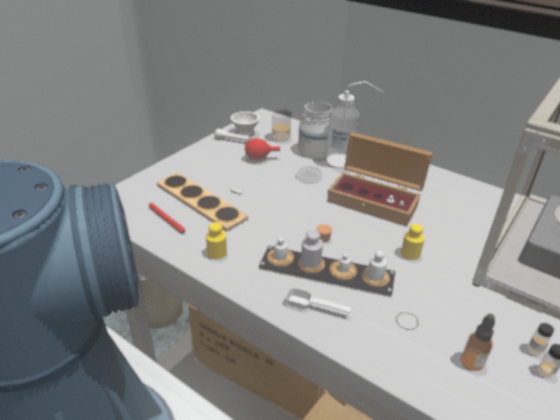

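View pics/top0.png

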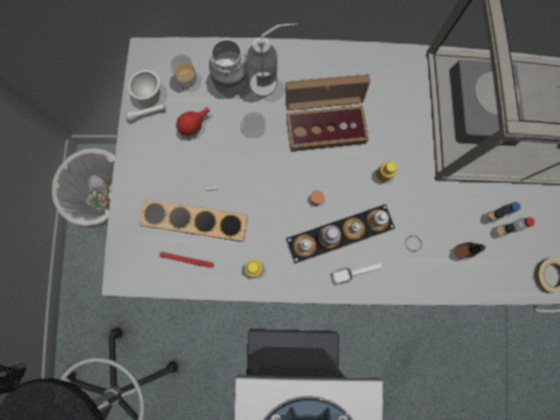

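The top view shows the black rack with 100 g at (304,243), 500 g at (330,235), 50 g at (356,225) and 200 g at (380,217), left to right. The wooden rack is at (193,219). The yellow look-alikes are at (253,267) and (388,171) in the top view, and (216,240) and (414,240) in the scene view. I'll leave both alone. The weights in the brown box at (345,127) are not part of the job either. The wooden rack should end up, left to right, as 200, 50, 500, 100.

```bash
cat > m.py <<'E'
from h import *
from scipy.spatial.transform import Rotation as R
ims={}
W={50:[],100:[],200:[],500:[]}
app={100:(.438,.018),500:(.4585,-.035),50:(.481,-.092),200:(.5,-.1456)}
C={k:[] for k in W}
for c in("scene","top"):
  for rep in range(3):
    ims[c]=ctrl.camera(c)
    for k in W:
        for d in ctrl.landmark_of(c,f"weight_{k}_centre"):
            P=w(c,d["point"])
            if np.hypot(*(P[:2]-app[k]))<.02 and P[2]>.02: W[k].append(P)
    for d in ctrl.landmark_of(c,"saucer_50"):
        P=w(c,d["point"])
        for k in W:
            if np.hypot(*(P[:2]-app[k]))<.022 and abs(P[2]-.01)<.01: C[k].append(P)
for k in W: print(k,len(W[k]),np.mean(W[k],0).round(4),np.std(W[k],0).round(4),'coaster',len(C[k]),np.mean(C[k],0).round(4))
# row fit for coasters
for k,y in zip((100,500,50,200),(87,29,-29,-87)): pass
for c in("scene","top"):
    t=ctrl.trace(c,"return_rack")[0]; m=t["pixels"].astype(np.uint8)*255
    m=cv2.morphologyEx(m,cv2.MORPH_CLOSE,np.ones((15,15)))
    v=ims[c].max(2); dk=((v<75)&(cv2.erode(m,np.ones((3,3)))>0)).astype(np.uint8)
    n,l,s,ce=cv2.connectedComponentsWithStats(dk)
    for i in range(1,n):
        if s[i,4]>60: print(c,s[i,4],s[i,2:4],ce[i].round(1),ray(c,ce[i],.015).round(4))
    cv2.imwrite(f"pics/{c}_c.png",cv2.resize(ims[c][190:300,240:410] if c=="top" else ims[c][215:300,240:410],None,fx=4,fy=4,interpolation=cv2.INTER_CUBIC))
E
python3 m.py
```

```text
50 6 [ 0.48   -0.0937  0.034 ] [0.0023 0.0029 0.0024] coaster 5 [ 0.4782 -0.0924  0.0094]
100 6 [0.4393 0.0185 0.0343] [0.0016 0.0014 0.0008] coaster 6 [0.4357 0.0161 0.0103]
200 6 [ 0.4979 -0.1441  0.0428] [0.0014 0.0011 0.0013] coaster 5 [ 0.4993 -0.1457  0.0112]
500 6 [ 0.4595 -0.0352  0.0508] [0.0011 0.0025 0.0019] coaster 5 [ 0.4598 -0.0352  0.0095]
top 276 [19 19] [204.8 221.2] [0.4859 0.2384 0.015 ]
top 288 [19 19] [230.2 225.1] [0.4788 0.1813 0.015 ]
```

View pics/top_c.png

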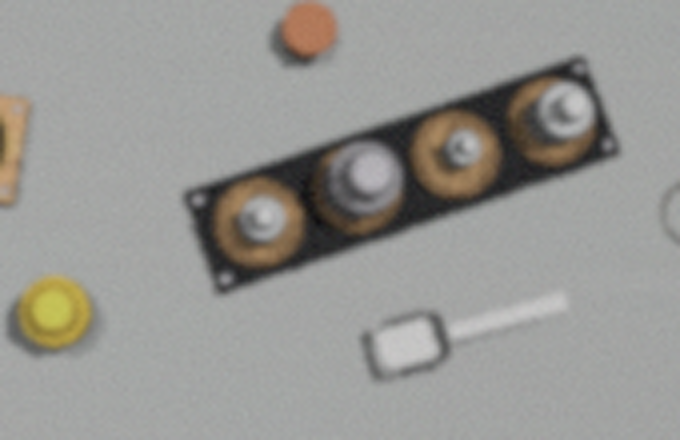

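View pics/scene_c.png

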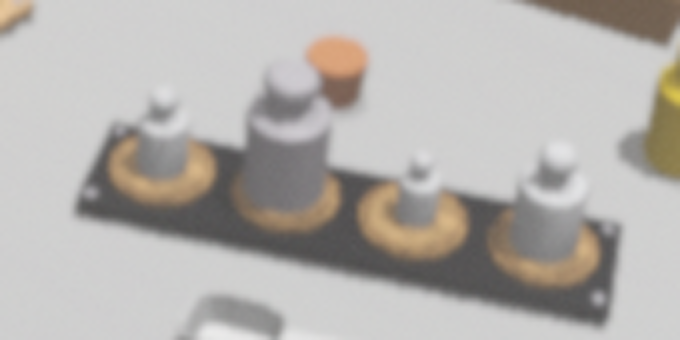

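The crops confirm the order by size: 100, 500, 50, 200 from left to right. Now I'll refine the seats and check the knobs.

```bash
python3 - <<'E'
from h import *
for c in("scene","top"):
    im=ctrl.camera(c)
    t=ctrl.trace(c,"return_rack")
    hull=cv2.convexHull(np.argwhere(t[0]["pixels"])[:,::-1].astype(np.int32)); m=np.zeros(im.shape[:2],np.uint8); cv2.fillPoly(m,[hull],255)
    v=im[:,:,2]; print(c,t[0]["conf"],hull.min(0),hull.max(0))
    dk=((v<110)&(m>0)).astype(np.uint8)
    n,l,s,ce=cv2.connectedComponentsWithStats(dk)
    for i in range(1,n):
        if s[i,4]>30: print(s[i,4],s[i,2:4],ce[i].round(1),ray(c,ce[i],.015).round(4))
for k,(u,z) in {100:((262,217),.053),500:((370,174),.075),50:((465,147),.046),200:((570,107),.063)}.items():
    print(k,ray("top",(u[0]/4+240-.4,u[1]/4+190-.4),z).round(4))
for k,(u,z) in {100:((163,101),.053),500:((292,82),.075),50:((422,164),.046),200:((560,158),.063)}.items():
    print(k,ray("scene",(u[0]/4+240-.4,u[1]/4+215-.4),z).round(4))
E
```

```text
scene 0.97 [[157 172]] [[247 229]]
135 [19  9] [175.1 181. ] [0.4964 0.3507 0.015 ]
145 [19 10] [191.2 191.1] [0.4892 0.2936 0.015 ]
165 [20 11] [208.4 202. ] [0.482  0.2363 0.015 ]
178 [20 12] [226.8 213.4] [0.4752 0.1791 0.015 ]
top 0.7 [[139 199]] [[246 241]]
298 [20 20] [154.2 213.4] [0.5004 0.3542 0.015 ]
310 [20 20] [179.5 217.4] [0.493  0.2958 0.015 ]
325 [21 21] [204.7 221.1] [0.4861 0.2385 0.015 ]
328 [20 21] [230.3 225.1] [0.4789 0.1811 0.015 ]
100 [0.4381 0.018  0.053 ]
500 [ 0.4595 -0.0356  0.075 ]
50 [ 0.4791 -0.091   0.046 ]
200 [ 0.4993 -0.1439  0.063 ]
100 [0.4361 0.0165 0.053 ]
500 [ 0.4589 -0.0354  0.075 ]
50 [ 0.4774 -0.093   0.046 ]
200 [ 0.4988 -0.1461  0.063 ]
```

```bash
cat > plan.py <<'E'
import sys
from h import *
from scipy.spatial.transform import Rotation as R
x,y,z,yaw=map(float,sys.argv[1:5]); g=float(sys.argv[5]); step=float(sys.argv[6]) if len(sys.argv)>6 else .045
o=ctrl.get_obs(); q=o["eef_rot"]; R0=R.from_quat(q,scalar_first=True)
best=None
for a in(yaw,yaw+np.pi):
    X=np.array([0,0,-1.]); Y=np.array([np.cos(a),np.sin(a),0]); Rt=R.from_matrix(np.c_[X,Y,np.cross(X,Y)])
    rv=(R0.inv()*Rt).as_rotvec()
    if best is None or np.linalg.norm(rv)<np.linalg.norm(best): best=rv
d=np.array([x,y,z])-o["eef_pos"]; n=int(np.ceil(max(np.linalg.norm(d)/step,np.degrees(np.linalg.norm(best))/8,1)))
print("t",round(o["time_s"],2),"pos",o["eef_pos"].round(4),"q6",round(o["q"][5],2),"open",round(o["opening"],3),"F",o["wrist_force"].round(1),"n",n)
for i in range(n):
    Ri=R0*R.from_rotvec(best*i/n)
    print(", ".join(f"{v:g}" for v in np.r_[np.degrees(best/n).round(1),Ri.inv().apply(d/n).round(3 if n>1 else 4),g]),end=",\n")
E
python3 plan.py .4378 .0176 .12 .36 -1
```

```text
t 3.0 pos [0.2116 0.5347 0.2313] q6 -0.21 open 0.998 F [-0.  -0.7 -0.2] n 13
3.7, -0, 0, 0.009, -0.031, 0.031, -1,
3.7, -0, 0, 0.009, -0.029, 0.033, -1,
3.7, -0, 0, 0.009, -0.026, 0.034, -1,
3.7, -0, 0, 0.009, -0.024, 0.036, -1,
3.7, -0, 0, 0.009, -0.022, 0.038, -1,
3.7, -0, 0, 0.009, -0.019, 0.039, -1,
3.7, -0, 0, 0.009, -0.017, 0.04, -1,
3.7, -0, 0, 0.009, -0.014, 0.041, -1,
3.7, -0, 0, 0.009, -0.012, 0.042, -1,
3.7, -0, 0, 0.009, -0.009, 0.043, -1,
3.7, -0, 0, 0.009, -0.006, 0.043, -1,
3.7, -0, 0, 0.009, -0.003, 0.043, -1,
3.7, -0, 0, 0.009, -0.001, 0.043, -1,
```

Call:
carry_out:
  motion: [3.7,0,0,0.009,-0.031,0.031,-1,3.7,0,0,0.009,-0.029,0.033,-1,3.7,0,0,0.009,-0.026,0.034,-1,3.7,0,0,0.009,-0.024,0.036,-1,3.7,0,0,0.009,-0.022,0.038,-1,3.7,0,0,0.009,-0.019,0.039,-1,3.7,0,0,0.009,-0.017,0.04,-1,3.7,0,0,0.009,-0.014,0.041,-1,3.7,0,0,0.009,-0.012,0.042,-1,3.7,0,0,0.009,-0.009,0.043,-1]

```text
time_s: 4.0
eef_pos: [0.3874, 0.126, 0.1406]
eef_rot: [0.616, 0.354, 0.612, -0.346]
wrist_force: [0.3, 0.8, 0.7]
opening: 0.999
```

```bash
python3 plan.py .4378 .0176 .12 .36 -1
```

```text
t 4.0 pos [0.3874 0.126  0.1406] q6 -0.52 open 0.999 F [0.3 0.8 0.7] n 3
3.3, -0, -0.2, 0.007, -0.004, 0.04, -1,
3.3, -0, -0.2, 0.007, -0.002, 0.04, -1,
3.3, -0, -0.2, 0.007, 0.001, 0.04, -1,
```

Call:
carry_out:
  motion: [3.3,0,-0.2,0.007,-0.004,0.04,-1,3.3,0,-0.2,0.007,-0.002,0.04,-1,3.3,0,-0.2,0.007,0.001,0.04,-1,0,0,0,0,0,0,-1]

```text
time_s: 4.4
eef_pos: [0.4413, 0.0072, 0.1193]
eef_rot: [0.58, 0.408, 0.577, -0.405]
wrist_force: [-0.3, -0.3, -0.2]
opening: 0.994
```

```bash
python3 plan.py .4378 .0176 .019 .36 -1 .025; python3 -c "
from h import *
a=ctrl.camera('top')[150:300,230:430];b=ctrl.camera('scene')[150:300,220:420]
cv2.imwrite('pics/p1.png',cv2.resize(np.vstack([a,b]),None,fx=2,fy=2))"
```

```text
t 4.4 pos [0.4413 0.0072 0.1193] q6 -0.6 open 0.994 F [-0.3 -0.3 -0.2] n 5
-0.2, 0, -0, 0.02, -0, -0.002, -1,
-0.2, 0, -0, 0.02, -0, -0.002, -1,
-0.2, 0, -0, 0.02, -0, -0.002, -1,
-0.2, 0, -0, 0.02, 0, -0.002, -1,
-0.2, 0, -0, 0.02, 0, -0.002, -1,
```

View pics/p1.png

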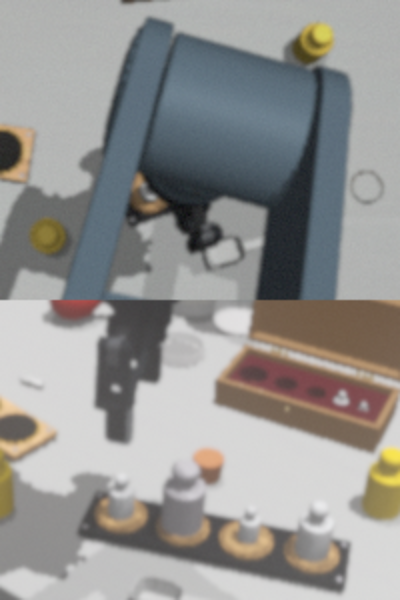

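The gripper hangs above the row at the 100 g weight (scene view about (275,215)) and nothing has been disturbed. The last move overshot by 10 mm, so I'll finish moves slowly.

Call:
carry_out:
  motion: [-0.5,0,0,0.015,0,-0.005,-1,-0.5,0,0,0.02,0,-0.003,-1,0,0,0,0.02,0,-0.001,-1,0,0,0,0.015,0,0,-1,0,0,0,0.007,0,0,-1,0,0,0,0,0,0,-1]

```text
time_s: 5.1
eef_pos: [0.4345, 0.0271, 0.042]
eef_rot: [0.586, 0.398, 0.585, -0.394]
wrist_force: [-0.4, -0.1, -0.7]
opening: 1.0
```

```bash
python3 plan.py .4378 .0176 .019 .36 -1 .03
```

```text
t 5.1 pos [0.4345 0.0271 0.042 ] q6 -0.6 open 1.0 F [-0.4 -0.1 -0.7] n 1
1.2, -0.1, -0.3, 0.023, -0.0006, 0.0101, -1,
```

Call:
carry_out:
  motion: [1,0,-0.3,0.006,0,0.01,-1,0,0,0,0,0,0,-1,0,0,0,0,0,0,-1]

```text
time_s: 5.4
eef_pos: [0.4397, 0.0179, 0.0373]
eef_rot: [0.583, 0.402, 0.582, -0.4]
wrist_force: [0.0, 0.4, -0.2]
opening: 1.0
```

```bash
python3 plan.py .4378 .0176 .019 .36 -1 .03
```

```text
t 5.4 pos [0.4397 0.0179 0.0373] q6 -0.6 open 1.0 F [ 0.   0.4 -0.2] n 1
0.2, -0, -0.2, 0.0183, -0.002, -0.0004, -1,
```

Call:
carry_out:
  motion: [0,0,0,0.012,-0.002,0,-1,0,0,0,0.007,0,0,-1,0,0,0,0,0,0,1,0,0,0,0,0,0,1,0,0,0,0,0,0,1,0,0,0,0,0,0,1,0,0,0,0,0,0,1,0,0,0,0,0,0,1,0,0,0,0,0,0,1]

```text
time_s: 6.3
eef_pos: [0.4385, 0.0166, 0.0176]
eef_rot: [0.583, 0.403, 0.581, -0.4]
wrist_force: [-0.1, -0.8, -0.5]
opening: 0.256
```

```bash
python3 plan.py .4378 .0176 .12 .36 1 .03
```

```text
t 6.3 pos [0.4385 0.0166 0.0176] q6 -0.6 open 0.256 F [-0.1 -0.8 -0.5] n 4
0, 0, -0.1, -0.026, 0, -0, 1,
0, 0, -0.1, -0.026, -0, -0, 1,
0, 0, -0.1, -0.026, -0, -0, 1,
0, 0, -0.1, -0.026, -0, -0, 1,
```

Call:
carry_out:
  motion: [0,0,0,-0.01,0,0,1,0,0,0,-0.025,0,0,1,0,0,0,-0.025,0,0,1,0,0,0,-0.025,0,0,1,0,0,0,-0.005,0,0,1,0,0,0,0,0,0,1]

```text
time_s: 6.9
eef_pos: [0.4371, 0.0169, 0.1123]
eef_rot: [0.583, 0.402, 0.582, -0.4]
wrist_force: [-0.7, 0.5, -1.9]
opening: 0.259
```

```bash
python3 plan.py .4771 .1801 .10 -.123 1 .03
```

```text
t 6.9 pos [0.4371 0.0169 0.1123] q6 -0.6 open 0.259 F [-0.7  0.5 -1.9] n 6
4.6, -0, -0, 0.002, 0.016, -0.023, 1,
4.6, -0, -0, 0.002, 0.014, -0.024, 1,
4.6, -0, -0, 0.002, 0.012, -0.025, 1,
4.6, -0, -0, 0.002, 0.01, -0.026, 1,
4.6, -0, -0, 0.002, 0.008, -0.027, 1,
4.6, -0, -0, 0.002, 0.006, -0.027, 1,
```

Call:
carry_out:
  motion: [4.6,0,0,0.002,0.016,-0.023,1,4.6,0,0,0.002,0.014,-0.024,1,4.6,0,0,0.002,0.012,-0.025,1,4.6,0,0,0.002,0.01,-0.026,1,4.6,0,0,0.002,0.008,-0.027,1,2.5,0,0,0.002,0.004,-0.015,1,0,0,0,0,0,0,1,0,0,0,0,0,0,1]

```text
time_s: 7.7
eef_pos: [0.4723, 0.1711, 0.0907]
eef_rot: [-0.472, -0.522, -0.476, 0.527]
wrist_force: [-0.2, -0.4, -1.2]
opening: 0.26
```

```bash
python3 plan.py .4771 .1801 .0178 -.123 1 .03
```

```text
t 7.7 pos [0.4723 0.1711 0.0907] q6 0.21 open 0.26 F [-0.2 -0.4 -1.2] n 3
0.4, 0, 0.2, 0.024, 0.002, -0.003, 1,
0.4, 0, 0.2, 0.024, 0.001, -0.003, 1,
0.4, 0, 0.2, 0.024, 0.001, -0.003, 1,
```

Call:
carry_out:
  motion: [1,0,0.4,0.012,0.003,-0.005,1,0,0,0,0.02,0.001,-0.004,1,0,0,0,0.02,0,0,1,0,0,0,0.008,0,0,1,0,0,0,0,0,0,1,0,0,0,0,0,0,1]

```text
time_s: 8.3
eef_pos: [0.4754, 0.1748, 0.0274]
eef_rot: [-0.469, -0.527, -0.47, 0.531]
wrist_force: [-0.6, 0.3, -0.9]
opening: 0.258
```

```bash
python3 plan.py .4771 .1801 .0178 -.123 1 .03
```

```text
t 8.3 pos [0.4754 0.1748 0.0274] q6 0.24 open 0.258 F [-0.6  0.3 -0.9] n 1
0.3, 0.2, 0.3, 0.0096, 0.0011, -0.0055, 1,
```

Call:
carry_out:
  motion: [0.3,0,0.3,0,0.001,-0.006,1,0,0,0,0.005,0,0,1,0,0,0,0,0,0,1]

```text
time_s: 8.6
eef_pos: [0.4789, 0.1808, 0.0242]
eef_rot: [0.47, 0.53, 0.466, -0.53]
wrist_force: [0.4, -0.2, 0.1]
opening: 0.263
```

```bash
python3 plan.py .4771 .1801 .0178 -.123 1 .03; python3 -c "
from h import *
a=ctrl.camera('scene')[140:260,120:300]
cv2.imwrite('pics/p2.png',cv2.resize(a,None,fx=4,fy=4))"
```

```text
t 8.6 pos [0.4789 0.1808 0.0242] q6 0.26 open 0.263 F [ 0.4 -0.2  0.1] n 1
-0.1, 0.1, -0.2, 0.0064, -0.0017, 0.0009, 1,
```

View pics/p2.png

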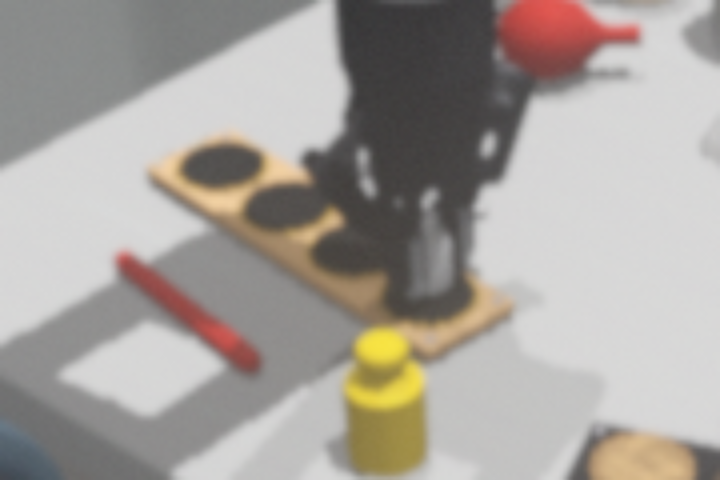

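The 100 g weight is held upright just above the right-end seat (crop (430,290)). Next I'll lower it.

Call:
carry_out:
  motion: [0,0,0,0.003,-0.002,0.001,1,0,0,0,0.002,0,0,1,0,0,0,0.001,0,0,1,0,0,0,0,0,0,1]

```text
time_s: 9.05
eef_pos: [0.4773, 0.1803, 0.0186]
eef_rot: [0.47, 0.531, 0.466, -0.529]
wrist_force: [0.4, -0.1, -1.3]
opening: 0.259
```

Call:
carry_out:
  motion: [0,0,0,0.001,0,0,1,0,0,0,0,0,0,1]

```text
time_s: 9.25
eef_pos: [0.4774, 0.1803, 0.0176]
eef_rot: [0.47, 0.531, 0.466, -0.529]
wrist_force: [0.4, -0.5, -1.0]
opening: 0.259
```

Call:
carry_out:
  motion: [0,0,0,0.001,0,0,1,0,0,0,0,0,0,1,0,0,0,0,0,0,-1,0,0,0,0,0,0,-1,0,0,0,0,0,0,-1,0,0,0,0,0,0,-1,0,0,0,0,0,0,-1]

```text
time_s: 9.95
eef_pos: [0.4783, 0.1804, 0.0179]
eef_rot: [0.47, 0.531, 0.466, -0.529]
wrist_force: [0.3, -0.6, 0.0]
opening: 0.999
```

```bash
python3 plan.py .4592 -.0354 .12 .36 -1 .04
```

```text
t 9.95 pos [0.4783 0.1804 0.0179] q6 0.26 open 0.999 F [ 0.3 -0.6  0. ] n 6
-4.6, 0, -0.1, -0.017, 0.001, 0.036, -1,
-4.6, 0, -0.1, -0.017, -0.002, 0.036, -1,
-4.6, 0, -0.1, -0.017, -0.004, 0.036, -1,
-4.6, 0, -0.1, -0.017, -0.007, 0.035, -1,
-4.6, 0, -0.1, -0.017, -0.01, 0.035, -1,
-4.6, 0, -0.1, -0.017, -0.013, 0.034, -1,
```

Call:
carry_out:
  motion: [0,0,0,-0.025,0,0,-1,0,0,0,-0.04,0,0,-1,0,0,0,-0.04,0,0,-1,-4.6,0,0,0,0.001,0.036,-1,-4.6,0,0,0,-0.002,0.036,-1,-4.6,0,0,0,-0.004,0.036,-1,-4.6,0,0,0,-0.007,0.035,-1,-4.6,0,0,0,-0.01,0.035,-1,-4.6,0,0,0,-0.012,0.025,-1,0,0,0,0,0,0,-1]

```text
time_s: 10.95
eef_pos: [0.4588, -0.0333, 0.1287]
eef_rot: [0.59, 0.397, 0.582, -0.395]
wrist_force: [0.4, 0.7, -0.5]
opening: 1.006
```

```bash
python3 plan.py .4592 -.0354 .12 .36 -1 .04; python3 -c "
from h import *
a=ctrl.camera('top')[180:270,120:290];print([(d['conf'],w('top',d['point']).round(4)) for d in ctrl.landmark_of('top','weight_100_centre')])
b=ctrl.camera('scene')[150:240,130:300];print([(d['conf'],w('scene',d['point']).round(4)) for d in ctrl.landmark_of('scene','weight_100_centre')])
cv2.imwrite('pics/p3.png',cv2.resize(np.vstack([a,b]),None,fx=3,fy=3))"
```

```text
t 10.95 pos [ 0.4588 -0.0333  0.1287] q6 -0.71 open 1.006 F [ 0.4  0.7 -0.5] n 1
1.2, 0.5, -0.4, 0.0087, -0.0005, 0.002, -1,
[(0.64, array([0.4811, 0.1807, 0.0347]))]
[(0.65, array([0.4776, 0.1818, 0.0352])), (0.36, array([ 0.4916,  0.2671, -0.0009]))]
```

View pics/p3.png

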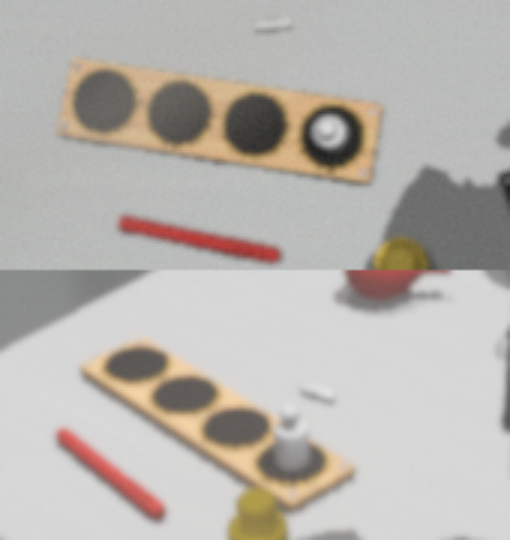

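The 100 g weight stands upright in the middle of the right-end seat (crop (330,133) and (292,455)). Next is the 500 g weight.

Call:
carry_out:
  motion: [1.2,0.5,-0.4,0.01,0,0.002,-1,0,0,0,0.02,0,0,-1,0,0,0,0.02,0,0,-1,0,0,0,0.01,0,0,-1,0,0,0,0,0,0,-1,0,0,0,0,0,0,-1]

```text
time_s: 11.75
eef_pos: [0.4603, -0.0265, 0.0644]
eef_rot: [0.581, 0.402, 0.584, -0.401]
wrist_force: [0.4, 0.4, 0.0]
opening: 1.002
```

```bash
python3 plan.py .4592 -.0354 .030 .36 -1 .1
```

```text
t 11.75 pos [ 0.4603 -0.0265  0.0644] q6 -0.68 open 1.002 F [0.4 0.4 0. ] n 1
0.2, -0.3, 0, 0.0344, -0.0041, 0.0081, -1,
```

Call:
carry_out:
  motion: [0,0,0,0,-0.004,0.008,-1,0,0,0,0.013,0,0,-1,0,0,0,0.013,0,0,-1,0,0,0,0.006,0,0,-1,0,0,0,0,0,0,-1,0,0,0,0,0,0,-1]

```text
time_s: 12.35
eef_pos: [0.4616, -0.0373, 0.0326]
eef_rot: [0.582, 0.403, 0.581, -0.401]
wrist_force: [0.8, -0.7, -0.1]
opening: 0.999
```

```bash
python3 plan.py .4592 -.0354 .030 .36 -1 .1
```

```text
t 12.35 pos [ 0.4616 -0.0373  0.0326] q6 -0.7 open 0.999 F [ 0.8 -0.7 -0.1] n 1
0.1, -0.1, -0.2, 0.0026, -0.0016, -0.0026, -1,
```

Call:
carry_out:
  motion: [0,0,0,0.002,-0.002,-0.002,-1,0,0,0,0,0,0,-1,0,0,0,0,0,0,1,0,0,0,0,0,0,1,0,0,0,0,0,0,1,0,0,0,0,0,0,1,0,0,0,0,0,0,1,0,0,0,0,0,0,1,0,0,0,0,0,0,1]

```text
time_s: 13.25
eef_pos: [0.4601, -0.0362, 0.0321]
eef_rot: [0.583, 0.403, 0.58, -0.4]
wrist_force: [0.4, 0.2, 0.1]
opening: 0.42
```

Call:
carry_out:
  motion: [0,0,0,-0.01,0,0,1,0,0,0,-0.025,0,0,1,0,0,0,-0.03,0,0,1,0,0,0,-0.025,0,0,1,0,0,0,-0.01,0,0,1,0,0,0,0,0,0,1,0,0,0,0,0,0,1]

```text
time_s: 13.95
eef_pos: [0.4536, -0.0344, 0.1321]
eef_rot: [0.579, 0.402, 0.585, -0.402]
wrist_force: [-0.1, 0.8, -6.6]
opening: 0.426
```

```bash
python3 plan.py .4841 .2374 .13 -.123 1 .035
```

```text
t 13.95 pos [ 0.4536 -0.0344  0.1321] q6 -0.7 open 0.426 F [-0.1  0.8 -6.6] n 8
3.5, -0, 0, 0, 0.016, -0.03, 1,
3.5, -0, 0, 0, 0.014, -0.031, 1,
3.5, -0, 0, 0, 0.012, -0.032, 1,
3.5, -0, 0, 0, 0.01, -0.033, 1,
3.5, -0, 0, 0, 0.008, -0.033, 1,
3.5, -0, 0, 0, 0.006, -0.034, 1,
3.5, -0, 0, 0, 0.004, -0.034, 1,
3.5, -0, 0, 0, 0.002, -0.034, 1,
```

Call:
carry_out:
  motion: [3.5,0,0,0,0.01,-0.02,1,3.5,0,0,0,0.014,-0.03,1,3.5,0,0,0,0.012,-0.032,1,3.5,0,0,0,0.01,-0.033,1,3.5,0,0,0,0.008,-0.033,1,3.5,0,0,0,0.006,-0.034,1,3.5,0,0,0,0.004,-0.034,1,2.5,0,0,0,0.002,-0.025,1,0,0,0,0,0,0,1,0,0,0,0,0,0,1]

```text
time_s: 14.95
eef_pos: [0.4768, 0.2235, 0.1149]
eef_rot: [-0.457, -0.523, -0.475, 0.54]
wrist_force: [-1.0, -0.1, -6.3]
opening: 0.423
```

```bash
python3 plan.py .4841 .2374 .033 -.123 1 .1
```

```text
t 14.95 pos [0.4768 0.2235 0.1149] q6 0.33 open 0.423 F [-1.  -0.1 -6.3] n 1
-0.5, 0.1, 2, 0.0817, 0.0083, -0.0149, 1,
```

Call:
carry_out:
  motion: [0,0,1,0.005,0.004,-0.007,1,0,0,1,0.01,0.004,-0.007,1,0,0,0,0.015,0,0,1,0,0,0,0.015,0,0,1,0,0,0,0.01,0,0,1,0,0,0,0,0,0,1,0,0,0,0,0,0,1]

```text
time_s: 15.65
eef_pos: [0.4853, 0.2323, 0.0527]
eef_rot: [-0.465, -0.532, -0.464, 0.535]
wrist_force: [0.2, 1.4, -5.7]
opening: 0.421
```

```bash
python3 plan.py .4841 .2374 .033 -.123 1 .1
```

```text
t 15.65 pos [0.4853 0.2323 0.0527] q6 0.37 open 0.421 F [ 0.2  1.4 -5.7] n 1
-0.8, 0.2, 0.1, 0.0197, -0.0018, -0.005, 1,
```

Call:
carry_out:
  motion: [-0.8,0,0,0.003,-0.002,-0.005,1,0,0,0,0.005,0,0,1,0,0,0,0.003,0,0,1,0,0,0,0,0,0,1,0,0,0,0,0,0,1]

```text
time_s: 16.15
eef_pos: [0.4856, 0.2382, 0.0428]
eef_rot: [-0.47, -0.529, -0.467, 0.53]
wrist_force: [-0.0, 0.1, -5.9]
opening: 0.422
```

```bash
python3 plan.py .4841 .2374 .0325 -.123 1 .1
```

```text
t 16.15 pos [0.4856 0.2382 0.0428] q6 0.36 open 0.422 F [-0.   0.1 -5.9] n 1
0, 0.2, -0.1, 0.0103, -0.0014, 0.0009, 1,
```

Call:
carry_out:
  motion: [0,0,0,0.004,-0.001,0.001,1,0,0,0,0.003,0,0,1,0,0,0,0.002,0,0,1,0,0,0,0,0,0,1,0,0,0,0,0,0,1]

```text
time_s: 16.65
eef_pos: [0.4846, 0.2372, 0.0333]
eef_rot: [-0.47, -0.53, -0.467, 0.53]
wrist_force: [-0.1, 0.2, -5.7]
opening: 0.424
```

Call:
carry_out:
  motion: [0,0,0,0.001,0,0,1,0,0,0,0,0,0,1]

```text
time_s: 16.85
eef_pos: [0.4847, 0.2372, 0.0323]
eef_rot: [0.47, 0.53, 0.467, -0.53]
wrist_force: [-0.2, -0.1, -5.6]
opening: 0.425
```

Call:
carry_out:
  motion: [0,0,0,0.001,0,0,1,0,0,0,0,0,0,1]

```text
time_s: 17.05
eef_pos: [0.4851, 0.2373, 0.0324]
eef_rot: [0.47, 0.53, 0.467, -0.529]
wrist_force: [-0.1, 0.2, -5.3]
opening: 0.425
```

Call:
carry_out:
  motion: [0,0,0,0.001,0,0,1,0,0,0,0,0,0,1]

```text
time_s: 17.25
eef_pos: [0.4856, 0.2374, 0.0322]
eef_rot: [0.47, 0.53, 0.467, -0.529]
wrist_force: [0.1, 0.9, -5.9]
opening: 0.426
```

Call:
carry_out:
  motion: [0,0,0,0.002,-0.001,0,1,0,0,0,0,0,0,1]

```text
time_s: 17.45
eef_pos: [0.4861, 0.2376, 0.0325]
eef_rot: [0.471, 0.531, 0.466, -0.528]
wrist_force: [-0.7, 0.4, -4.8]
opening: 0.423
```

```bash
python3 plan.py .4841 .2374 .0325 -.123 1 .1; python3 -c "
from h import *
print(ctrl.get_obs()['torque'].round(2), ctrl.get_obs()['joint_efforts'].round(1))
a=ctrl.camera('scene')[150:250,150:290]
cv2.imwrite('pics/p4.png',cv2.resize(a,None,fx=5,fy=5))"
```

```text
t 17.45 pos [0.4861 0.2376 0.0325] q6 0.36 open 0.423 F [-0.7  0.4 -4.8] n 1
0.1, 0.1, -0.4, -0, -0.002, 0.0004, 1,
[0.04 0.01 0.  ] [ -0.  -49.1 -29.2  -0.1   0.1   0. ]
```

View pics/p4.png

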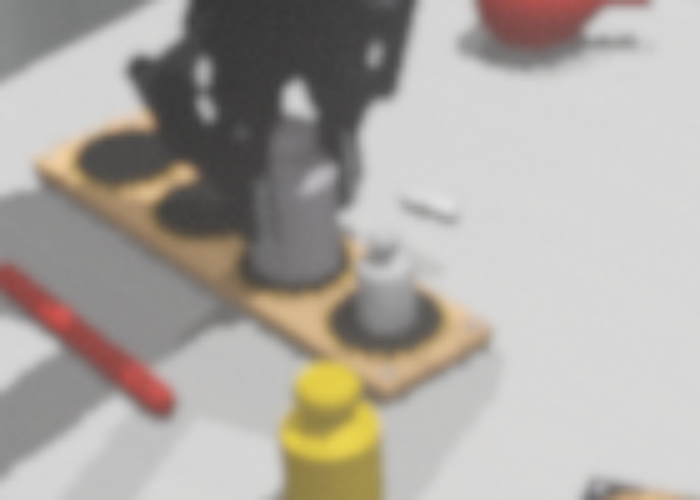

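Call:
carry_out:
  motion: [0,0,-0.4,0.003,-0.002,0,1,0,0,0,0,0,0,1]

```text
time_s: 17.7
eef_pos: [0.487, 0.2378, 0.0326]
eef_rot: [0.47, 0.53, 0.467, -0.529]
wrist_force: [-0.5, 0.9, -5.5]
opening: 0.425
```

Call:
carry_out:
  motion: [0,0,0,0.003,-0.002,0,1]

```text
time_s: 17.8
eef_pos: [0.4872, 0.238, 0.032]
eef_rot: [0.471, 0.531, 0.466, -0.528]
wrist_force: [-6.6, -7.1, 35.1]
opening: 0.426
```

```bash
python3 plan.py .4841 .2374 .0325 -.123 1 .1; python3 -c "
from h import *
o=ctrl.get_obs()
print(o['q'],o['torque'].round(2), o['joint_efforts'].round(1))"
```

```text
t 17.8 pos [0.4872 0.238  0.032 ] q6 0.36 open 0.426 F [-6.6 -7.1 35.1] n 1
0.1, 0.1, -0.5, -0.0005, -0.003, 0.001, 1,
[ 0.23783791  0.37387995  1.82216387 -0.00487458  0.937924    0.36184135] [-1.03  1.38  0.01] [  1.8 -29.8 -19.8   1.3  -2.8  -0. ]
```

Contact is confirmed: the push gives 35 N, which vanishes on hold. The weight has crept 3 mm, so I'll lift it slightly, recentre it, set it down and release.

Call:
carry_out:
  motion: [0,0,0,-0.003,0,0,1,0,0,0,0,-0.003,0.001,1,0,0,0,0,0,0,1,0,0,0,0,0,0,1]

```text
time_s: 18.2
eef_pos: [0.4824, 0.2373, 0.033]
eef_rot: [0.471, 0.531, 0.467, -0.528]
wrist_force: [-0.6, 0.2, -5.1]
opening: 0.424
```

```bash
python3 plan.py .4841 .2374 .0325 -.123 1 .1
```

```text
t 18.2 pos [0.4824 0.2373 0.033 ] q6 0.36 open 0.424 F [-0.6  0.2 -5.1] n 1
0.1, 0.1, -0.4, 0.0005, 0.0017, -0.0003, 1,
```

Call:
carry_out:
  motion: [0,0,-0.4,0.001,0.001,0,1,0,0,0,0,0,0,1,0,0,0,0,0,0,-1,0,0,0,0,0,0,-1,0,0,0,0,0,0,-1,0,0,0,0,0,0,-1,0,0,0,0,0,0,-1]

```text
time_s: 18.9
eef_pos: [0.4847, 0.2378, 0.0335]
eef_rot: [-0.469, -0.529, -0.469, 0.529]
wrist_force: [0.3, -0.2, 0.4]
opening: 1.002
```

Call:
carry_out:
  motion: [0,0,0,-0.02,0,0,-1,0,0,0,-0.035,0,0,-1,0,0,0,-0.04,0,0,-1,0,0,0,-0.02,0,0,-1,0,0,0,0,0,0,-1]

```text
time_s: 19.4
eef_pos: [0.4837, 0.2375, 0.1512]
eef_rot: [-0.468, -0.528, -0.469, 0.53]
wrist_force: [0.8, 0.6, -0.6]
opening: 1.001
```

```bash
python3 plan.py .4785 -.0922 .13 .36 -1 .04
```

```text
t 19.4 pos [0.4837 0.2375 0.1512] q6 0.36 open 1.001 F [ 0.8  0.6 -0.6] n 9
-3.1, 0, 0, 0.002, 0.004, 0.036, -1,
-3.1, 0, 0, 0.002, 0.002, 0.037, -1,
-3.1, 0, 0, 0.002, -0, 0.037, -1,
-3.1, 0, 0, 0.002, -0.002, 0.037, -1,
-3.1, 0, 0, 0.002, -0.004, 0.036, -1,
-3.1, 0, 0, 0.002, -0.006, 0.036, -1,
-3.1, 0, 0, 0.002, -0.008, 0.036, -1,
-3.1, 0, 0, 0.002, -0.01, 0.035, -1,
-3.1, 0, 0, 0.002, -0.012, 0.035, -1,
```

Call:
carry_out:
  motion: [-3.1,0,0,0,0.004,0.03,-1,-3.1,0,0,0.002,0.002,0.037,-1,-3.1,0,0,0.002,0,0.037,-1,-3.1,0,0,0.002,-0.002,0.037,-1,-3.1,0,0,0.002,-0.004,0.036,-1,-3.1,0,0,0.002,-0.006,0.036,-1,-3.1,0,0,0.002,-0.008,0.036,-1,-3.1,0,0,0.002,-0.01,0.035,-1,-2.5,0,0,0.002,-0.01,0.03,-1,0,0,0,0,0,0,-1]

```text
time_s: 20.4
eef_pos: [0.4782, -0.0911, 0.1247]
eef_rot: [0.582, 0.396, 0.588, -0.398]
wrist_force: [0.7, 0.0, -0.1]
opening: 1.003
```

Call:
carry_out:
  motion: [0,0,0,0,0,0,-1]

```text
time_s: 20.5
eef_pos: [0.4774, -0.0912, 0.1235]
eef_rot: [0.581, 0.396, 0.589, -0.399]
wrist_force: [0.6, -0.4, 0.7]
opening: 1.0
```

```bash
python3 plan.py .4785 -.0922 .07 .36 -1 .1; python3 -c "
from h import *
for c in('top','scene'):
  ctrl.camera(c);print([(d['conf'],w(c,d['point']).round(4)) for d in ctrl.landmark_of(c,'weight_500_centre')])
  print([(d['conf'],w(c,d['point']).round(4)) for d in ctrl.landmark_of(c,'weight_50_centre')])"
```

```text
t 20.5 pos [ 0.4774 -0.0912  0.1235] q6 -0.81 open 1.0 F [ 0.6 -0.4  0.7] n 1
1, -0.4, 0.5, 0.0534, 0.0011, 0.0017, -1,
[(0.66, array([0.482 , 0.2402, 0.0499])), (0.57, array([0.3896, 0.1261, 0.0312]))]
[]
[(0.78, array([0.3827, 0.1265, 0.0378])), (0.6, array([0.481 , 0.238 , 0.0517])), (0.58, array([ 0.6049, -0.164 ,  0.035 ])), (0.57, array([0.4796, 0.1801, 0.0346])), (0.26, array([ 0.4587, -0.0361,  0.0055]))]
[(0.73, array([ 0.4797, -0.0905,  0.0331]))]
```

Call:
carry_out:
  motion: [0.5,-0.2,0.2,0.01,0.001,0.001,-1,0,0,0,0.02,0,0,-1,0,0,0,0.02,0,0,-1,0,0,0,0.015,0,0,-1,0,0,0,0.005,0,0,-1,0,0,0,0,0,0,-1,0,0,0,0,0,0,-1]

```text
time_s: 21.5
eef_pos: [0.4805, -0.0875, 0.0511]
eef_rot: [0.584, 0.398, 0.585, -0.399]
wrist_force: [0.4, -0.3, 0.4]
opening: 0.998
```

```bash
python3 plan.py .4785 -.0922 .0185 .36 -1 .1
```

```text
t 21.5 pos [ 0.4805 -0.0875  0.0511] q6 -0.8 open 0.998 F [ 0.4 -0.3  0.4] n 1
0.8, 0, 0.1, 0.0326, -0.0035, 0.0037, -1,
```

Call:
carry_out:
  motion: [0.5,0,0,0.003,-0.003,0.003,-1,0,0,0,0.01,0,0,-1,0,0,0,0.01,0,0,-1,0,0,0,0.005,0,0,-1,0,0,0,0,0,0,-1,0,0,0,0,0,0,-1]

```text
time_s: 22.1
eef_pos: [0.48, -0.0924, 0.0223]
eef_rot: [0.584, 0.401, 0.581, -0.401]
wrist_force: [0.6, 0.6, -0.8]
opening: 1.001
```

```bash
python3 plan.py .4785 -.0922 .0185 .36 -1 .1
```

```text
t 22.1 pos [ 0.48   -0.0924  0.0223] q6 -0.8 open 1.001 F [ 0.6  0.6 -0.8] n 1
0.3, 0.2, -0.1, 0.0038, -0.0013, -0.0008, -1,
```

Call:
carry_out:
  motion: [0,0,0,0.003,-0.001,-0.001,-1,0,0,0,0,0,0,-1,0,0,0,0,0,0,1,0,0,0,0,0,0,1,0,0,0,0,0,0,1,0,0,0,0,0,0,1,0,0,0,0,0,0,1,0,0,0,0,0,0,1,0,0,0,0,0,0,1,0,0,0,0,0,0,1]

```text
time_s: 23.1
eef_pos: [0.4795, -0.0921, 0.0201]
eef_rot: [0.584, 0.401, 0.581, -0.401]
wrist_force: [-0.1, 0.3, 1.0]
opening: 0.196
```

Call:
carry_out:
  motion: [0,0,0,-0.01,0,0,1,0,0,0,-0.025,0,0,1,0,0,0,-0.035,0,0,1,0,0,0,-0.035,0,0,1,0,0,0,-0.01,0,0,1,0,0,0,0,0,0,1,0,0,0,0,0,0,1]

```text
time_s: 23.8
eef_pos: [0.4776, -0.0911, 0.1402]
eef_rot: [0.583, 0.401, 0.582, -0.401]
wrist_force: [-1.0, -0.2, 0.3]
opening: 0.193
```

```bash
python3 plan.py .4911 .2947 .135 -.123 1 .045
```

```text
t 23.8 pos [ 0.4776 -0.0911  0.1402] q6 -0.8 open 0.193 F [-1.  -0.2  0.3] n 9
3.1, 0, -0, 0, 0.017, -0.04, 1,
3.1, 0, -0, 0, 0.015, -0.04, 1,
3.1, 0, -0, 0.001, 0.012, -0.041, 1,
3.1, 0, -0, 0.001, 0.01, -0.042, 1,
3.1, 0, -0, 0.001, 0.008, -0.042, 1,
3.1, 0, -0, 0.001, 0.006, -0.043, 1,
3.1, 0, -0, 0.001, 0.003, -0.043, 1,
3.1, 0, -0, 0.001, 0.001, -0.043, 1,
3.1, 0, -0, 0.001, -0.001, -0.043, 1,
```

Call:
carry_out:
  motion: [3.1,0,0,0,0.01,-0.025,1,3.1,0,0,0,0.015,-0.04,1,3.1,0,0,0,0.012,-0.041,1,3.1,0,0,0,0.01,-0.042,1,3.1,0,0,0,0.008,-0.042,1,3.1,0,0,0,0.006,-0.043,1,3.1,0,0,0,0.003,-0.043,1,3.1,0,0,0,0.001,-0.043,1,3.1,0,0,0,0,-0.03,1,0,0,0,0,0,0,1]

```text
time_s: 24.8
eef_pos: [0.485, 0.2778, 0.1209]
eef_rot: [-0.457, -0.528, -0.466, 0.543]
wrist_force: [-0.5, -0.0, -0.4]
opening: 0.197
```

Call:
carry_out:
  motion: [0,0,0,0,0,0,1]

```text
time_s: 24.9
eef_pos: [0.4835, 0.2778, 0.1188]
eef_rot: [-0.457, -0.526, -0.467, 0.544]
wrist_force: [-1.0, -0.5, -0.9]
opening: 0.195
```

```bash
python3 plan.py .4911 .2947 .0205 -.123 1 .2
```

```text
t 24.9 pos [0.4835 0.2778 0.1188] q6 0.45 open 0.195 F [-1.  -0.5 -0.9] n 1
-1.3, 0.5, 1.6, 0.098, 0.0077, -0.0188, 1,
```

Call:
carry_out:
  motion: [-0.6,0.2,0.8,0,0.004,-0.01,1,-0.6,0.2,0.8,0.005,0.004,-0.009,1,0,0,0,0.015,0,0,1,0,0,0,0.02,0,0,1,0,0,0,0.015,0,0,1,0,0,0,0.005,0,0,1,0,0,0,0,0,0,1,0,0,0,0,0,0,1]

```text
time_s: 25.7
eef_pos: [0.4968, 0.2919, 0.0536]
eef_rot: [0.469, 0.531, 0.466, -0.531]
wrist_force: [-0.6, 0.2, -0.4]
opening: 0.193
```

```bash
python3 plan.py .4911 .2947 .0205 -.123 1 .2
```

```text
t 25.7 pos [0.4968 0.2919 0.0536] q6 0.46 open 0.193 F [-0.6  0.2 -0.4] n 1
-0.2, 0.2, -0.2, 0.033, -0.0061, -0.0022, 1,
```

Call:
carry_out:
  motion: [0,0,0,0.003,-0.006,-0.002,1,0,0,0,0.008,0,0,1,0,0,0,0.008,0,0,1,0,0,0,0.004,0,0,1,0,0,0,0,0,0,1,0,0,0,0,0,0,1]

```text
time_s: 26.3
eef_pos: [0.4921, 0.2953, 0.0306]
eef_rot: [0.469, 0.532, 0.465, -0.529]
wrist_force: [0.3, -0.3, -0.3]
opening: 0.197
```

```bash
python3 plan.py .4911 .2947 .0205 -.123 1 .2
```

```text
t 26.3 pos [0.4921 0.2953 0.0306] q6 0.47 open 0.197 F [ 0.3 -0.3 -0.3] n 1
-0.2, 0.1, -0.4, 0.0101, -0.001, 0.0007, 1,
```

Call:
carry_out:
  motion: [0,0,-0.4,0.004,-0.001,0.001,1,0,0,0,0.003,0,0,1,0,0,0,0.001,0,0,1,0,0,0,0,0,0,1,0,0,0,0,0,0,1]

```text
time_s: 26.8
eef_pos: [0.4914, 0.2944, 0.0223]
eef_rot: [-0.467, -0.531, -0.467, 0.531]
wrist_force: [0.0, 0.5, -0.3]
opening: 0.198
```

Call:
carry_out:
  motion: [0,0,0,0.001,0,0,1]

```text
time_s: 26.9
eef_pos: [0.4916, 0.2944, 0.0214]
eef_rot: [0.468, 0.531, 0.467, -0.531]
wrist_force: [-0.1, -0.5, 0.7]
opening: 0.195
```

Call:
carry_out:
  motion: [0,0,0,0.001,0,0,1]

```text
time_s: 27.0
eef_pos: [0.4917, 0.2945, 0.0205]
eef_rot: [0.468, 0.531, 0.467, -0.531]
wrist_force: [-0.1, -0.1, -0.2]
opening: 0.196
```

Call:
carry_out:
  motion: [0,0,0,0.001,0,0,1]

```text
time_s: 27.1
eef_pos: [0.4918, 0.2946, 0.0201]
eef_rot: [0.468, 0.531, 0.467, -0.531]
wrist_force: [-4.9, -2.0, 11.8]
opening: 0.199
```

Contact at 0.020 m, as expected, so I'll release and retreat.

Call:
carry_out:
  motion: [0,0,0,0,0,0,1,0,0,0,0,0,0,-1,0,0,0,0,0,0,-1,0,0,0,0,0,0,-1,0,0,0,0,0,0,-1,0,0,0,0,0,0,-1,0,0,0,0,0,0,-1]

```text
time_s: 27.8
eef_pos: [0.4921, 0.2947, 0.0202]
eef_rot: [0.468, 0.531, 0.467, -0.53]
wrist_force: [-0.7, -0.3, -0.1]
opening: 0.999
```

Call:
carry_out:
  motion: [0,0,0,-0.02,0,0,-1,0,0,0,-0.035,0,0,-1,0,0,0,-0.04,0,0,-1,0,0,0,-0.025,0,0,-1,0,0,0,0,0,0,-1]

```text
time_s: 28.3
eef_pos: [0.4905, 0.2941, 0.1426]
eef_rot: [-0.467, -0.53, -0.467, 0.532]
wrist_force: [0.2, -1.2, -0.5]
opening: 1.003
```

```bash
python3 plan.py .499 -.145 .13 .36 -1 .045
```

```text
t 28.3 pos [0.4905 0.2941 0.1426] q6 0.46 open 1.003 F [ 0.2 -1.2 -0.5] n 10
-2.8, 0, 0, 0.001, 0.006, 0.043, -1,
-2.8, 0, 0, 0.001, 0.004, 0.044, -1,
-2.8, 0, 0, 0.001, 0.002, 0.044, -1,
-2.8, 0, 0, 0.001, 0, 0.044, -1,
-2.8, 0, 0, 0.001, -0.002, 0.044, -1,
-2.8, 0, 0, 0.001, -0.004, 0.044, -1,
-2.8, 0, 0, 0.001, -0.006, 0.043, -1,
-2.8, 0, 0, 0.001, -0.008, 0.043, -1,
-2.8, 0, 0, 0.001, -0.011, 0.043, -1,
-2.8, 0, 0, 0.001, -0.013, 0.042, -1,
```

Call:
carry_out:
  motion: [-2.8,0,0,0,0.006,0.03,-1,-2.8,0,0,0.001,0.004,0.044,-1,-2.8,0,0,0.001,0.002,0.044,-1,-2.8,0,0,0.001,0,0.044,-1,-2.8,0,0,0.001,-0.002,0.044,-1,-2.8,0,0,0.001,-0.004,0.044,-1,-2.8,0,0,0.001,-0.006,0.043,-1,-2.8,0,0,0.001,-0.008,0.043,-1,-2.8,0,0,0.001,-0.01,0.043,-1,-2.8,0,0,0.001,-0.012,0.035,-1]

```text
time_s: 29.3
eef_pos: [0.5013, -0.1343, 0.1264]
eef_rot: [0.585, 0.393, 0.59, -0.394]
wrist_force: [0.3, -0.4, -0.3]
opening: 1.0
```

Call:
carry_out:
  motion: [0,0,0,0,0,0,-1,0,0,0,0,0,0,-1,0,0,0,0,0,0,-1]

```text
time_s: 29.6
eef_pos: [0.4997, -0.1381, 0.1236]
eef_rot: [0.583, 0.394, 0.59, -0.396]
wrist_force: [-0.1, -0.7, -0.2]
opening: 1.003
```

```bash
python3 plan.py .499 -.145 .024 .36 -1 .2
```

```text
t 29.6 pos [ 0.4997 -0.1381  0.1236] q6 -0.88 open 1.003 F [-0.1 -0.7 -0.2] n 1
1.4, -0.4, 0.5, 0.0996, -0.0024, 0.0069, -1,
```

Call:
carry_out:
  motion: [0.7,0,0.2,0.005,-0.002,0.006,-1,0.5,0,0,0.015,0,0,-1,0,0,0,0.02,0,0,-1,0,0,0,0.02,0,0,-1,0,0,0,0.008,0,0,-1,0,0,0,0,0,0,-1,0,0,0,0,0,0,-1]

```text
time_s: 30.3
eef_pos: [0.5003, -0.1381, 0.0524]
eef_rot: [0.58, 0.4, 0.586, -0.4]
wrist_force: [0.1, -0.3, 1.2]
opening: 0.996
```

```bash
python3 plan.py .499 -.145 .024 .36 -1 .2
```

```text
t 30.3 pos [ 0.5003 -0.1381  0.0524] q6 -0.87 open 0.996 F [ 0.1 -0.3  1.2] n 1
0.5, -0.4, 0.2, 0.0284, -0.0036, 0.0062, -1,
```

Call:
carry_out:
  motion: [0.4,-0.3,0,0.003,-0.003,0.006,-1,0,0,0,0.008,0,0,-1,0,0,0,0.008,0,0,-1,0,0,0,0.004,0,0,-1,0,0,0,0,0,0,-1,0,0,0,0,0,0,-1]

```text
time_s: 30.9
eef_pos: [0.5013, -0.1463, 0.0298]
eef_rot: [0.582, 0.402, 0.581, -0.403]
wrist_force: [0.9, -0.1, 0.1]
opening: 1.002
```

```bash
python3 plan.py .499 -.145 .024 .36 -1 .2
```

```text
t 30.9 pos [ 0.5013 -0.1463  0.0298] q6 -0.87 open 1.002 F [ 0.9 -0.1  0.1] n 1
0, 0.1, 0, 0.0058, -0.0017, -0.002, -1,
```

Call:
carry_out:
  motion: [0,0,0,0.005,-0.002,-0.002,-1,0,0,0,0,0,0,-1,0,0,0,0,0,0,1,0,0,0,0,0,0,1,0,0,0,0,0,0,1,0,0,0,0,0,0,1,0,0,0,0,0,0,1,0,0,0,0,0,0,1,0,0,0,0,0,0,1,0,0,0,0,0,0,1]

```text
time_s: 31.9
eef_pos: [0.499, -0.1451, 0.0251]
eef_rot: [0.583, 0.402, 0.581, -0.403]
wrist_force: [-0.6, -0.1, 0.7]
opening: 0.335
```

Call:
carry_out:
  motion: [0,0,0,-0.01,0,0,1,0,0,0,-0.025,0,0,1,0,0,0,-0.035,0,0,1,0,0,0,-0.035,0,0,1,0,0,0,-0.01,0,0,1,0,0,0,0,0,0,1,0,0,0,0,0,0,1]

```text
time_s: 32.6
eef_pos: [0.4966, -0.1436, 0.1436]
eef_rot: [0.581, 0.401, 0.583, -0.403]
wrist_force: [-0.5, 0.4, -1.3]
opening: 0.337
```

```bash
python3 plan.py .4984 .3525 .145 -.123 1 .045
```

```text
t 32.6 pos [ 0.4966 -0.1436  0.1436] q6 -0.87 open 0.337 F [-0.5  0.4 -1.3] n 12
2.3, -0, 0, -0, 0.015, -0.039, 1,
2.3, -0, 0, -0, 0.013, -0.039, 1,
2.3, -0, 0, -0, 0.012, -0.04, 1,
2.3, -0, 0, -0, 0.01, -0.04, 1,
2.3, -0, 0, -0, 0.008, -0.04, 1,
2.3, -0, 0, -0, 0.007, -0.041, 1,
2.3, -0, 0, -0, 0.005, -0.041, 1,
2.3, -0, 0, -0, 0.003, -0.041, 1,
2.3, -0, 0, -0, 0.002, -0.041, 1,
2.3, -0, 0, -0, 0, -0.041, 1,
2.3, -0, 0, -0, -0.002, -0.041, 1,
2.3, -0, 0, -0, -0.003, -0.041, 1,
```

Call:
carry_out:
  motion: [2.3,0,0,-0.001,0.01,-0.025,1,2.3,0,0,-0.001,0.013,-0.039,1,2.3,0,0,-0.001,0.012,-0.04,1,2.3,0,0,-0.001,0.01,-0.04,1,2.3,0,0,-0.001,0.008,-0.04,1,2.3,0,0,-0.001,0.007,-0.041,1,2.3,0,0,-0.001,0.005,-0.041,1,2.3,0,0,-0.001,0.003,-0.041,1,2.3,0,0,-0.001,0.002,-0.041,1,2.3,0,0,-0.001,0,-0.041,1]

```text
time_s: 33.6
eef_pos: [0.4913, 0.2637, 0.1339]
eef_rot: [-0.475, -0.508, -0.491, 0.525]
wrist_force: [0.4, -0.4, -1.1]
opening: 0.334
```

Call:
carry_out:
  motion: [2.3,0,0,0,-0.002,-0.035,1,1,0,0,0,-0.002,-0.015,1,0,0,0,0,0,0,1,0,0,0,0,0,0,1]

```text
time_s: 34.0
eef_pos: [0.4851, 0.3195, 0.1244]
eef_rot: [-0.459, -0.516, -0.478, 0.543]
wrist_force: [-0.3, -0.3, -0.9]
opening: 0.333
```

```bash
python3 plan.py .4984 .3525 .0255 -.123 1 .2
```

```text
t 34.0 pos [0.4851 0.3195 0.1244] q6 0.49 open 0.333 F [-0.3 -0.3 -0.9] n 1
0.1, 0.6, 2.6, 0.0981, 0.0137, -0.0354, 1,
```

Call:
carry_out:
  motion: [0,0.3,1,0,0.005,-0.012,1,0,0.3,1,0,0.005,-0.012,1,0,0,0,0,0.003,-0.008,1,0,0,0,0.005,0,0,1,0,0,0,0.02,0,0,1,0,0,0,0.02,0,0,1,0,0,0,0.008,0,0,1,0,0,0,0,0,0,1,0,0,0,0,0,0,1]

```text
time_s: 34.9
eef_pos: [0.5047, 0.3486, 0.0677]
eef_rot: [-0.465, -0.529, -0.47, 0.532]
wrist_force: [0.1, -1.3, -1.6]
opening: 0.335
```

```bash
python3 plan.py .4984 .3525 .0255 -.123 1 .2
```

```text
t 34.9 pos [0.5047 0.3486 0.0677] q6 0.53 open 0.335 F [ 0.1 -1.3 -1.6] n 1
-0.2, -0, 0.4, 0.0423, -0.0064, -0.0031, 1,
```

Call:
carry_out:
  motion: [0,0,0.3,0.003,-0.006,-0.003,1,0,0,0,0.01,0,0,1,0,0,0,0.01,0,0,1,0,0,0,0.006,0,0,1,0,0,0,0,0,0,1,0,0,0,0,0,0,1]

```text
time_s: 35.5
eef_pos: [0.4998, 0.3534, 0.0386]
eef_rot: [0.467, 0.531, 0.468, -0.53]
wrist_force: [0.6, -0.2, -0.6]
opening: 0.333
```

```bash
python3 plan.py .4984 .3525 .0255 -.123 1 .2
```

```text
t 35.5 pos [0.4998 0.3534 0.0386] q6 0.55 open 0.333 F [ 0.6 -0.2 -0.6] n 1
-0.2, -0.1, -0.1, 0.0131, -0.0013, 0.0011, 1,
```

Call:
carry_out:
  motion: [0,0,0,0.005,-0.001,0.001,1,0,0,0,0.004,0,0,1,0,0,0,0.001,0,0,1,0,0,0,0,0,0,1,0,0,0,0,0,0,1]

```text
time_s: 36.0
eef_pos: [0.4991, 0.3525, 0.0281]
eef_rot: [0.467, 0.532, 0.468, -0.529]
wrist_force: [-0.0, -0.5, -1.3]
opening: 0.332
```

Call:
carry_out:
  motion: [0,0,0,0.001,0,0,1]

```text
time_s: 36.1
eef_pos: [0.4994, 0.3526, 0.0274]
eef_rot: [0.468, 0.532, 0.468, -0.529]
wrist_force: [-0.6, 0.0, -1.0]
opening: 0.334
```

Call:
carry_out:
  motion: [0,0,0,0.001,0,0,1]

```text
time_s: 36.2
eef_pos: [0.4995, 0.3526, 0.0264]
eef_rot: [0.468, 0.532, 0.468, -0.529]
wrist_force: [-0.2, -0.1, -1.3]
opening: 0.34
```

Call:
carry_out:
  motion: [0,0,0,0.001,-0.001,0,1]

```text
time_s: 36.3
eef_pos: [0.4987, 0.3528, 0.0255]
eef_rot: [0.468, 0.532, 0.468, -0.529]
wrist_force: [-0.2, -0.8, -1.5]
opening: 0.338
```

Call:
carry_out:
  motion: [0,0,0,0.001,0,0,1]

```text
time_s: 36.4
eef_pos: [0.4986, 0.3529, 0.0251]
eef_rot: [0.468, 0.532, 0.468, -0.529]
wrist_force: [-4.2, -1.3, 10.2]
opening: 0.339
```

The weight has touched down. I'll release, back away clear, and look.

Call:
carry_out:
  motion: [0,0,0,0,0,0,1,0,0,0,0,0,0,-1,0,0,0,0,0,0,-1,0,0,0,0,0,0,-1,0,0,0,0,0,0,-1,0,0,0,0,0,0,-1,0,0,0,0,0,0,-1]

```text
time_s: 37.1
eef_pos: [0.4994, 0.3534, 0.0259]
eef_rot: [0.468, 0.533, 0.467, -0.528]
wrist_force: [-0.3, 0.4, 0.3]
opening: 0.999
```

Call:
carry_out:
  motion: [0,0,0,-0.02,0,0,-1,0,0,0,-0.035,0,0,-1,0,0,0,-0.04,0,0,-1,0,0,0,-0.025,0,0,-1,0,0,0,0,0,0.04,-1,0,0,0,0,0,0.04,-1,0,0,0,0,0,0.04,-1,0,0,0,0,0,0.04,-1,0,0,0,0,0,0.04,-1,0,0,0,0,0,0.04,-1]

```text
time_s: 38.1
eef_pos: [0.4687, 0.1114, 0.1505]
eef_rot: [0.471, 0.532, 0.469, -0.525]
wrist_force: [0.7, -1.2, 0.6]
opening: 1.002
```

Call:
carry_out:
  motion: [0,0,0,0,0,0.04,-1,0,0,0,0,0,0.04,-1,0,0,0,0,0,0.02,-1,0,0,0,0,0,0,-1,0,0,0,0,0,0,-1,0,0,0,0,0,0,-1]

```text
time_s: 38.7
eef_pos: [0.4559, 0.0048, 0.1511]
eef_rot: [0.47, 0.534, 0.466, -0.526]
wrist_force: [-0.9, -0.2, -0.2]
opening: 1.003
```

```bash
python3 -c "
from h import *
for c in('top','scene'):
  ctrl.camera(c)
  for k in(200,50,500,100): print(c,k,[(round(d['conf'],2),w(c,d['point']).round(4)) for d in ctrl.landmark_of(c,f'weight_{k}_centre') if w(c,d['point'])[1]>.15])
a=ctrl.camera('top')[180:270,120:290];b=ctrl.camera('scene')[150:240,130:300]
cv2.imwrite('pics/p5.png',cv2.resize(np.vstack([a,b]),None,fx=3,fy=3));print(ctrl.get_obs()['eef_pos'],ctrl.get_obs()['time_s'])"
```

```text
top 200 [(0.52, array([0.4984, 0.3536, 0.0425]))]
top 50 [(0.57, array([0.4949, 0.2897, 0.0311]))]
top 500 [(0.87, array([0.4849, 0.2369, 0.0508]))]
top 100 [(0.42, array([0.4807, 0.181 , 0.038 ]))]
scene 200 [(0.67, array([0.4992, 0.3544, 0.0435]))]
scene 50 [(0.4, array([0.49  , 0.2948, 0.0345])), (0.26, array([0.4749, 0.1842, 0.0378]))]
scene 500 [(0.7, array([0.4835, 0.2399, 0.0492]))]
scene 100 [(0.73, array([0.4752, 0.1829, 0.0351]))]
[0.45584608 0.00421366 0.15106565] 39.3
```

View pics/p5.png

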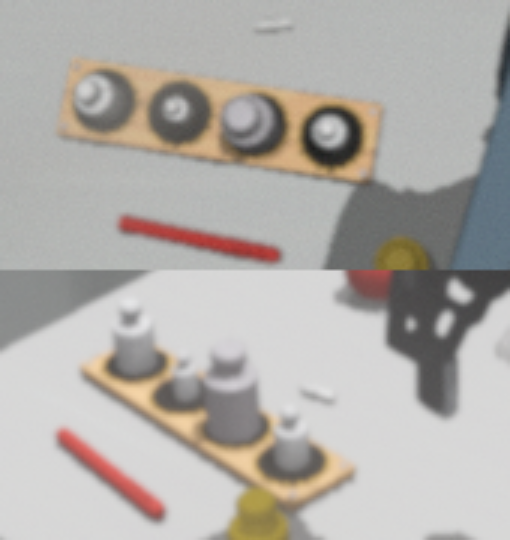

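All four weights stand upright and centred, in the order 200, 50, 500, 100 from left to right (crop (135,350), (185,385), (232,405), (292,450)). The gripper is clear, so I'm handing in.

```bash
python3 -c "
from bench import ctrl
print(ctrl.hand_in())"
```

```text
the job is handed in; nothing more can be done
None
```

All four weights are on the wooden rack in reverse order: 200 g, 50 g, 500 g, 100 g from left to right as seen from the robot. I handed the job in at about 39 s of the 99 s allowed.

- **Final position:** in the last pictures from both cameras all four stood upright. Their centre heights matched what was expected for standing on the seats. The mean of the two cameras was within about 3 mm of each seat centre.
- **Disagreements:** the cameras disagree with each other by about 4 mm. The single worst reading was the 50 g weight in the top view, about 6 mm off its seat centre, while the scene view put it almost on centre.
- **Setting down the 500 g weight:** contact with the seat did not show in the force readings at first, so I pressed a little further. That gave a brief 35 N on the wrist and about 3 mm of creep; I lifted it slightly, recentred it and released it.
- **Left alone:** I did not move the yellow look-alikes or anything else on the bench.

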